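Deal lock cylinders into the job tray

TASK

Lock cylinders are being dealt into the three-compartment job tray, one per compartment in turn, starting at the end with the flat lug; the first one is already in. Carry on with the two brass cylinders of the same size that stand loose on the bench: stand one upright in the middle compartment, then the other upright in the last, so that every compartment holds one. Leave the first one where it is.

Things in the scene. Friction and masses are not known exactly. Their poses are not given: they have to be found in the camera images.
- cyl_a: brass lock cylinder, a plain upright round barrel 30 mm in diameter and 45 mm tall with a dark key slot in its top face, 0.18 kg (0.14 to 0.23); origin at the centre of its underside, z up its axis. Stands loose on the bench; either loose cylinder may be dealt first. Other objects stand 40 mm or more clear of it.
- cyl_b: brass lock cylinder, a plain upright round barrel 30 mm in diameter and 45 mm tall with a dark key slot in its top face, 0.18 kg (0.14 to 0.23); origin at the centre of its underside, z up its axis. The second loose cylinder, the same as the other.
- cyl_first: brass lock cylinder, a plain upright round barrel 30 mm in diameter and 45 mm tall with a dark key slot in its top face, 0.18 kg (0.14 to 0.23); origin at the centre of its underside, z up its axis. It already stands in the first compartment of the tray.
- tray: dark steel tray with brighter rims, fixed to the bench at any yaw, 244 mm (x) by 84 mm (y), three compartments 77 mm square inside, floor 3 mm thick, walls 3 mm thick, rims 10 mm above the bench. Origin: centre of the underside, z up. Compartment centres on its x axis: first x = -80 mm, middle 0, last +80 mm. A flat lug 26 x 40 mm with a dark round hole sticks out of the -x end, by the first compartment.
Mind the look-alikes: they are no part of the job. What is shaped like the cyl_first but blue or purple is not meant.

How it is judged (in metres and radians):
On the way, in this order (a step that is already met when the one before it is completed fails the run):
1. one loose cylinder stands released in the middle compartment while the last compartment is still empty ((((x of cyl_a in the frame of tray between -0.025 and 0.025 m and y of cyl_a in the frame of tray between -0.025 and 0.025 m and z of cyl_a in the frame of tray between -0.002 and 0.008 m and angle between cyl_a's own z axis and vertical below 0.17 rad and linear speed of cyl_a below 0.03 m/s) and contact force between the fingers and cyl_a below 0.3 N and not (x of cyl_b in the frame of tray between 0.055 and 0.105 m and y of cyl_b in the frame of tray between -0.025 and 0.025 m and z of cyl_b in the frame of tray between -0.002 and 0.008 m and angle between cyl_b's own z axis and vertical below 0.17 rad and linear speed of cyl_b below 0.03 m/s)) or ((x of cyl_b in the frame of tray between -0.025 and 0.025 m and y of cyl_b in the frame of tray between -0.025 and 0.025 m and z of cyl_b in the frame of tray between -0.002 and 0.008 m and angle between cyl_b's own z axis and vertical below 0.17 rad and linear speed of cyl_b below 0.03 m/s) and contact force between the fingers and cyl_b below 0.3 N and not (x of cyl_a in the frame of tray between 0.055 and 0.105 m and y of cyl_a in the frame of tray between -0.025 and 0.025 m and z of cyl_a in the frame of tray between -0.002 and 0.008 m and angle between cyl_a's own z axis and vertical below 0.17 rad and linear speed of cyl_a below 0.03 m/s)))), for 0.2 s.
2. the other loose cylinder stands in the last compartment, so that each compartment holds one (x of cyl_first in the frame of tray between -0.105 and -0.055 m and y of cyl_first in the frame of tray between -0.025 and 0.025 m and z of cyl_first in the frame of tray between -0.002 and 0.008 m and angle between cyl_first's own z axis and vertical below 0.17 rad and linear speed of cyl_first below 0.03 m/s and (((x of cyl_a in the frame of tray between -0.025 and 0.025 m and y of cyl_a in the frame of tray between -0.025 and 0.025 m and z of cyl_a in the frame of tray between -0.002 and 0.008 m and angle between cyl_a's own z axis and vertical below 0.17 rad and linear speed of cyl_a below 0.03 m/s) and (x of cyl_b in the frame of tray between 0.055 and 0.105 m and y of cyl_b in the frame of tray between -0.025 and 0.025 m and z of cyl_b in the frame of tray between -0.002 and 0.008 m and angle between cyl_b's own z axis and vertical below 0.17 rad and linear speed of cyl_b below 0.03 m/s)) or ((x of cyl_b in the frame of tray between -0.025 and 0.025 m and y of cyl_b in the frame of tray between -0.025 and 0.025 m and z of cyl_b in the frame of tray between -0.002 and 0.008 m and angle between cyl_b's own z axis and vertical below 0.17 rad and linear speed of cyl_b below 0.03 m/s) and (x of cyl_a in the frame of tray between 0.055 and 0.105 m and y of cyl_a in the frame of tray between -0.025 and 0.025 m and z of cyl_a in the frame of tray between -0.002 and 0.008 m and angle between cyl_a's own z axis and vertical below 0.17 rad and linear speed of cyl_a below 0.03 m/s))) and contact force between the fingers and cyl_a below 0.3 N and contact force between the fingers and cyl_b below 0.3 N and contact force between the fingers and cyl_first below 0.3 N), for 0.2 s.
At the end, for the whole second after the job is handed in: Each of the three compartments holds one cylinder: the first still in the lug-end compartment, one loose one in the middle and the other in the last, each standing upright on the compartment floor (within 25 mm of its centre in x and y, within about 10 degrees of vertical), released and at rest (all of step 2); the robot touches nothing.
It fails at once if the cylinder already dealt is moved more than 30 mm (distance of cyl_first from where it was at the start of the episode above 0.03 m).
It also fails if it takes over 48 s, if anything falls off the work surface, if the arm or the gripper's body presses on something with over 40 N, if the wrist force passes 120 N, or if a joint passes its speed limit or range.

ROBOT

A 7-joint arm with a two-finger parallel gripper is mounted at the origin on the work surface. World frame = base frame: x ahead of the robot, y to its left, z up, the work surface at z = 0. Lengths are in m, angles in degrees, forces in N, time in s.
With the tool pointing down it reaches from about 0.425 to 0.875 m from the base axis. Payload 4.7 kg.
Tool frame: the origin (TCP) lies on the mounting face of the last link; the fingertips stand tcp_to_tips ahead of it and the grasp point (between the pads) lies 164 mm ahead of it (tcp_to_tips is the distance from the TCP to the fingertips, in m); z points along the fingers, y is the line along which they close (so a half turn about z gives the same grasp; the last joint's range is limited). The gripper opens to 87 mm and grips with 3 to 60 N. Pads are 19 mm wide; open, the fingers measure 117 mm over their backs; the gripper's body (75 mm by 190 mm) begins 51 mm behind the grasp point.
Start: joints at [72.714, 18.392, -4.016, 83.108, 1.295, 78.541, -3.26], TCP at [0.202, -0.618, 0.405] pointing down, gripper open.
Joint ranges: [-163.93, 163.93], [-17.29, 119.83], [-79.2, 71.16], [3.27, 140.29], [-89.18, 269.18], [5.43, 117.66], [-154.24, 154.24]. Speed limits (degrees/s): [147.25, 147.25, 180, 180, 180, 180, 180].

INTERFACE

Orientations are given as [roll, pitch, yaw] about the fixed x, y, z axes, in that order (R = Rz(yaw) Ry(pitch) Rx(roll)).
In Python, from cell import get_obs, read_camera, sign_off, tcp_to_tips gives the robot as it stands.
- The arm moves only by the tool drive_tool, never from a script. Its argument "rows" is one flat list of numbers, 7 for each row, row after row: the shift along the tool's x, y, z in m, then the turn, a rotation vector about the tool's x, y, z in rad, then the gripper command: -1 is shut, 1 is fully open, values between are in proportion. In form: [tx, ty, tz, rx, ry, rz, fingers, tx, ty, tz, rx, ry, rz, fingers, ...]. A call has 1 to 5 rows; each row shifts and turns the commanded pose from where the row before left it, along the tool's axes as they then stand; what a row does not reach is not made up. A row lasts 1/8 s, in which the tool goes at most 62.5 mm and 10.7 degrees, less where a joint would pass 70% of its speed; a pose out of reach is approached as far as the arm can. A call is refused whole if a number of a shift passes 0.0625 or a number of a turn 0.188, either way. A call with a gripper value outside its range is refused whole. The fingers move at their own pace and stop on an object; "grip_force" is the grip in N (left out, the last holds). Time passes only in rows, so rows that do not move let the fingers close. It gives the time, the measured TCP pose, the force, the opening and the grip force at its end, in the units of the state.
- get_obs(): the state, without advancing time (a new reading comes with each control period).
- read_camera(name): name is "scene" or "top" or "wrist"; returns a dict with "color" (480x640x3 uint8, blue, green, red), "fov_y" (degrees; the focal length in pixels is half the picture's height over the tangent of half this angle, whatever the lens; pixels are square), "cx", "cy" (the principal point, pixels), "cam_to_world" (4x4, takes a point from camera to world coordinates); the wrist camera has in their place "mount" (4x4, takes a point from camera to tool coordinates, whose origin is the TCP and whose axes are the flange's). Camera axes: x right, y up, looking along -z (the intrinsics and any distortion apply to the point x, -y, -z); pixel columns grow to the right and rows downward; lengths in m; the calibration is good to about 2 mm. The wrist camera is an equidistant fisheye: a pixel r from the principal point sees the ray r / f radians off the axis. A picture is of the moment at which its call begins: read the wrist's pose just before it. There is no depth.
- sign_off(): hands the job in; it is judged then, once.
The state is a dict: "time_s": time; "qpos": joint angles; "joint_velocities": joint speeds; "effort": joint torques, N m; "tool_pos": TCP position; "tool_rot": TCP orientation; "force": force on the tool from outside, world axes, zero at the start; "wrist_torque": the same for the moment, N m; "grip_width": finger opening in m; "grasp_force": force on a finger pad.
Only numpy, scipy, OpenCV 4.12 (cv2) and the standard library are available. Lean on these libraries where they do the work, as an engineer would, in place of code of your own. Each camera call takes 0.05 s, during which the arm holds its last target. There are 200 camera calls.

## Working session

There is one attempt and no reset: what is moved stays moved. The work goes in short steps, Python scripts to look and compute and a tool call to move; the robot and the scene stay as the last step left them, time stands still between calls to the robot, and variables do not carry over. Pictures are saved under pics/ and viewed, at most 10 in all, crops included, and the job is handed in when it is done.

Besides the shell and the picture viewer there is one more tool, called after "Call:" as name(argument=value, ...), one argument or row to a line, values as JSON. drive_tool: Moves the arm, as the interface text tells. Its arguments: {"type":"object","properties":{"rows":{"type":"array","items":{"type":"number"}},"grip_force":{"type":"number"}},"required":["rows"]}

```bash
mkdir -p pics
python3 - <<'E'
from cell import *
import cv2,pickle
o=get_obs();print({k:o[k] for k in('time_s','tool_pos','tool_rot','grip_width')},tcp_to_tips)
d={n:read_camera(n) for n in('scene','top')}
for n in d:
    cv2.imwrite(f'pics/{n}0.png',d[n]['color']);print(n,{k:v for k,v in d[n].items() if k!='color'})
pickle.dump(d,open('d0.pkl','wb'))
E
```

```text
{'time_s': 0.0, 'tool_pos': array([ 0.20177283, -0.61768342,  0.40369299]), 'tool_rot': array([-1.79894476e+02,  6.13192940e-03,  1.80956063e+01]), 'grip_width': 0.08722132475798676} 0.1822
scene {'fov_y': 48.50882741743623, 'cx': 312.17439032833744, 'cy': 236.98067057728971, 'cam_to_world': array([[-0.59280925, -0.49671827,  0.63391494,  1.08325262],
       [ 0.8052847 , -0.35614234,  0.47400336,  0.4223845 ],
       [-0.00968218,  0.79147558,  0.6111241 ,  0.57359627],
       [ 0.        ,  0.        ,  0.        ,  1.        ]])}
top {'fov_y': 48.94229052028025, 'cx': 310.7745567038584, 'cy': 239.1384376285023, 'cam_to_world': array([[ 0.01435534,  0.98783419, -0.15484681,  0.35996965],
       [-0.9998854 ,  0.0134373 , -0.00697385, -0.02046692],
       [-0.00480829,  0.15492918,  0.98791388,  1.0368633 ],
       [ 0.        ,  0.        ,  0.        ,  1.        ]])}
```

View pics/top0.png

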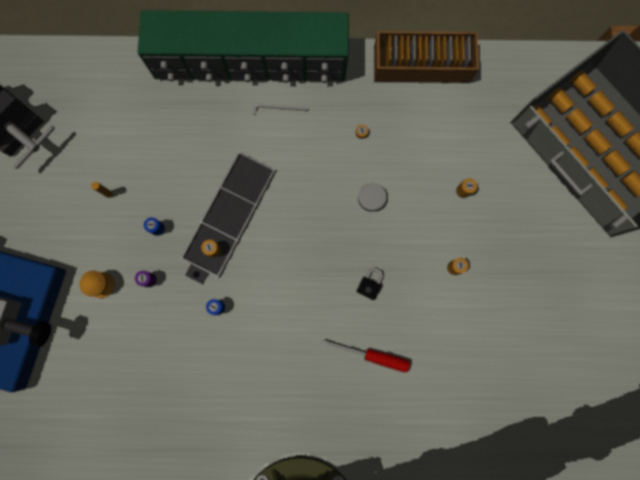

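View pics/scene0.png

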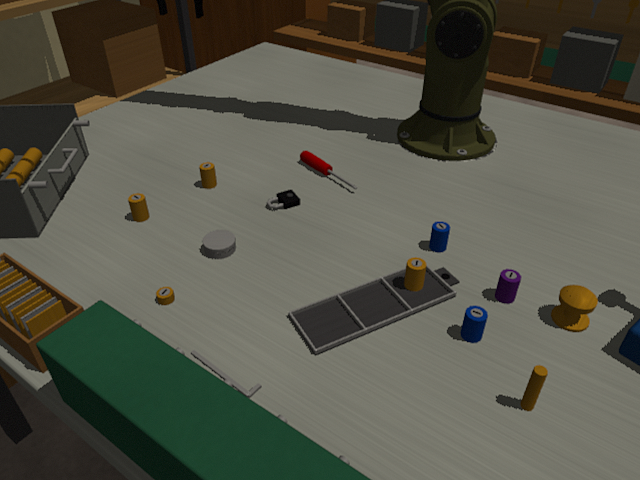

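Top view: the loose brass cylinders are at (469,187) and (459,266). The tray runs from its lug at (195,273), with the first cylinder at (210,247), to its far end at about (258,163). The brass piece at (362,131) is a short disc, so it isn't one of ours. The scene view agrees: loose ones at (139,207) and (208,175), lug at (447,277).

```bash
cat > h.py <<'E'
import numpy as np,cv2
def ray(c,u,v):
    f=240/np.tan(np.radians(c['fov_y']/2));T=c['cam_to_world']
    return T[:3,3],T[:3,:3]@np.array([(u-c['cx'])/f,-(v-c['cy'])/f,-1])
def onz(c,u,v,z):
    o,d=ray(c,u,v);return (o+d*(z-o[2])/d[2])[:2]
def tri(a,pa,b,pb):
    A=np.zeros((3,3));y=np.zeros(3)
    for c,p in((a,pa),(b,pb)):
        o,d=ray(c,*p);d/=np.linalg.norm(d);P=np.eye(3)-np.outer(d,d);A+=P;y+=P@o
    return np.linalg.solve(A,y)
def blobs(img):
    h=cv2.cvtColor(img,cv2.COLOR_BGR2HSV)
    m=cv2.inRange(h,(8,130,70),(28,255,255))
    m=cv2.morphologyEx(m,cv2.MORPH_CLOSE,np.ones((3,3)))
    C,_=cv2.findContours(m,cv2.RETR_EXTERNAL,cv2.CHAIN_APPROX_NONE);out=[]
    for c in C:
        c=cv2.convexHull(c);M=cv2.moments(c)
        if M['m00']>60: out.append((M['m10']/M['m00'],M['m01']/M['m00'],M['m00']))
    return out
def near(B,p): return min(B,key=lambda b:np.hypot(b[0]-p[0],b[1]-p[1]))
E
python3 - <<'E'
import pickle;from h import *
d=pickle.load(open('d0.pkl','rb'));t,s=d['top'],d['scene']
Bt,Bs=blobs(t['color']),blobs(s['color'])
for n,p,q in(('A',(469,187),(139,207)),('B',(459,266),(208,175)),('first',(210,247),(415,275))):
    a,b=near(Bt,p),near(Bs,q);print(n,np.round(a,1),np.round(b,1),onz(t,*a[:2],.025).round(4),onz(s,*b[:2],.0225).round(4),tri(t,a[:2],s,b[:2]).round(4))
g=cv2.cvtColor(t['color'],cv2.COLOR_BGR2HSV)[...,2]
r=np.zeros_like(g);r[140:290,170:290]=255
m=((g<100)&(r>0)).astype(np.uint8)*255
n,L,st,_=cv2.connectedComponentsWithStats(m);k=1+np.argmax(st[1:,4]);m=(L==k).astype(np.uint8)*255
m=cv2.morphologyEx(m,cv2.MORPH_CLOSE,np.ones((9,9)))
v=cv2.cvtColor(m,cv2.COLOR_GRAY2BGR)
mo=cv2.morphologyEx(m,cv2.MORPH_OPEN,cv2.getStructuringElement(cv2.MORPH_ELLIPSE,(25,25)))
C=max(cv2.findContours(mo,0,1)[0],key=cv2.contourArea)
rr=cv2.minAreaRect(C);bx=cv2.boxPoints(rr);print(rr)
W=np.array([onz(t,*p,.008) for p in bx]);print(W.round(4),np.linalg.norm(np.roll(W,-1,0)-W,axis=1).round(4),W.mean(0).round(4))
im=t['color'].copy();cv2.polylines(im,[bx.astype(int)],1,(0,0,255),1)
z=np.hstack([x[130:300,160:290] for x in(im,v)]);cv2.imwrite('pics/tray.png',cv2.resize(z,None,fx=3,fy=3,interpolation=0))
E
```

```text
A [466.7 187.3 235. ] [139.  205.8 356. ] [ 0.626  -0.3189] [ 0.6219 -0.3199] [ 0.6248 -0.3176  0.0255]
B [458.3 265.8 233. ] [208.6 173.4 261.5] [ 0.4706 -0.2979] [ 0.4644 -0.2982] [ 0.4691 -0.2959  0.0261]
first [208.9 247.1 203. ] [416.7 272.  442. ] [0.5003 0.184 ] [0.4885 0.1799] [0.499  0.1834 0.0318]
((235.7156219482422, 202.8853302001953), (43.684913635253906, 94.34586334228516), 28.300758361816406)
[[0.5283 0.2179]
 [0.7003 0.1354]
 [0.6579 0.0562]
 [0.488  0.1402]] [0.1908 0.0898 0.1895 0.0876] [0.5936 0.1374]
```

View pics/tray.png

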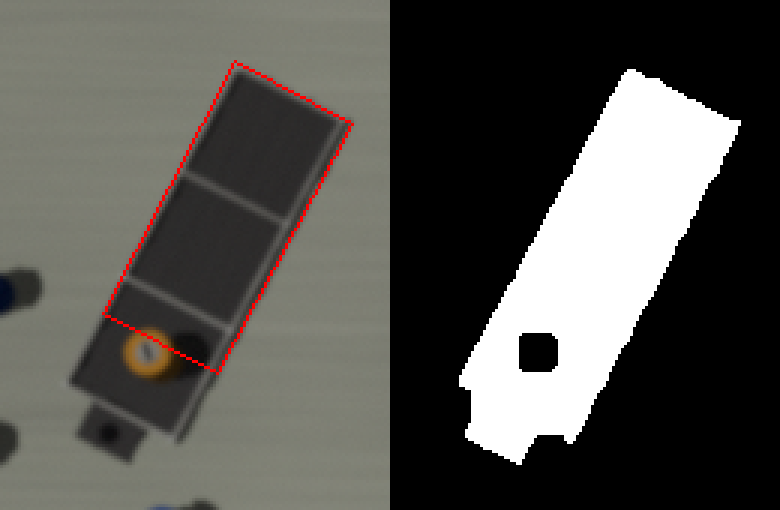

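The crop shows my rectangle cutting across the first compartment because of the cylinder hole, so I won't use it. The dividers are clear, though: crop (184,172)-(287,220) between last and middle, and (126,279)-(231,327) between middle and first. I'll fix the tray from those.

Run:
```python
import pickle;from h import *
d=pickle.load(open('d0.pkl','rb'));t=d['top'];s=d['scene']
P=lambda x,y:onz(t,160+x/3-.33,130+y/3-.33,.01)
e=[P(184,172),P(287,220),P(126,279),P(231,327)]
D1,D2=(e[0]+e[1])/2,(e[2]+e[3])/2
v=D1-D2;print('spacing',np.linalg.norm(v),'widths',np.linalg.norm(e[0]-e[1]),np.linalg.norm(e[2]-e[3]))
u=v/np.linalg.norm(v);m=(D1+D2)/2
print('yaw',np.degrees(np.arctan2(u[1],u[0])),'mid',m,'last',m+.08*u,'first',m-.08*u)
# same dividers in scene view
S=lambda x,y:onz(s,x,y,.01)
E1=(S(338,294)+S(364,331))/2;E2=(S(388,274)+S(411,310))/2
print('scene mid',(E1+E2)/2,np.linalg.norm(E1-E2))
```

```text
spacing 0.08080238540404332 widths 0.07676730292178907 0.07717108921793343
yaw -25.681421689093145 mid [0.57185856 0.15076238] last [0.64395596 0.11609303] first [0.49976115 0.18543173]
scene mid [0.57040998 0.1552168 ] 0.08752324232124756
```

The tray fits well, with divider spacing 81 mm and widths 77 mm. The middle is at (0.571,0.151), the last at (0.643,0.116). The loose cylinders are at A (0.625,-0.319) and B (0.470,-0.297). Next I move over A, keeping yaw 18.

Call:
drive_tool(
  rows=[0.0495,-0.0153,0.0124,0,0,0,1,0.0495,-0.0153,0.0124,0,0,0,1,0.0495,-0.0153,0.0124,0,0,0,1,0.0495,-0.0153,0.0124,0,0,0,1,0.0495,-0.0153,0.0124,0,0,0,1],
  grip_force=20,
)

```text
time_s: 0.72
tool_pos: [0.4144, -0.4671, 0.342]
tool_rot: [-180.0, 0.0, 18.1]
force: [-0.7, 0.0, -0.0]
grip_width: 0.0868
grasp_force: 0.0
```

Call:
drive_tool(
  rows=[0.0495,-0.0153,0.0124,0,0,0,1,0.0495,-0.0153,0.0124,0,0,0,1,0.0495,-0.0153,0.0124,0,0,0,1,0.0495,-0.0153,0.0124,0,0,0,1,0.0495,-0.0153,0.0124,0,0,0,1],
)

```text
time_s: 1.35
tool_pos: [0.6258, -0.3178, 0.2797]
tool_rot: [-180.0, 0.0, 18.1]
force: [0.3, -0.1, 0.4]
grip_width: 0.0871
grasp_force: 0.0
```

Call:
drive_tool(
  rows=[0,0,0,0,0,0,1,0,0,0,0,0,0,1],
)

```text
time_s: 1.6
tool_pos: [0.6245, -0.3189, 0.28]
tool_rot: [-180.0, 0.1, 18.1]
force: [-0.3, -0.7, -0.5]
grip_width: 0.087
grasp_force: 0.0
```

Run:
```python
from cell import *
import cv2
o=get_obs();c=read_camera('wrist');print(o['time_s'],o['qpos'],o['tool_pos'],o['tool_rot'])
print({k:v for k,v in c.items() if k!='color'});cv2.imwrite('pics/w1.png',c['color'])
```

```text
1.6 [ 36.66782268  29.90135251 -16.3686536   82.72145718   8.72700825
  68.70381432 -52.71191201] [ 0.62449682 -0.31894939  0.27996932] [-1.79983256e+02  9.79039686e-02  1.81086798e+01]
{'fov_y': 65.70646984690485, 'cx': 317.37324701113255, 'cy': 239.05689351290164, 'mount': array([[ 1.01754848e-03,  9.61946002e-01,  2.73237723e-01,
         7.49474592e-02],
       [ 9.99999345e-01, -1.12214756e-03,  2.26533672e-04,
        -1.06070708e-03],
       [ 5.24526205e-04,  2.73237313e-01, -9.61946514e-01,
         1.98846897e-02],
       [ 0.00000000e+00,  0.00000000e+00,  0.00000000e+00,
         1.00000000e+00]])}
```

View pics/w1.png

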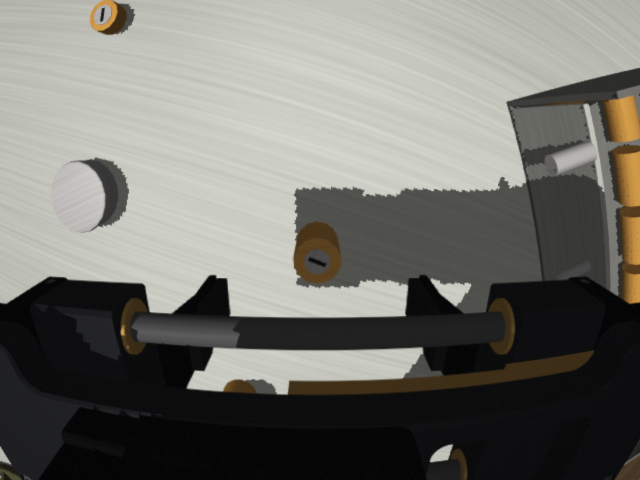

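The wrist view shows A's top at (317,261), which works out to within about 2 mm of the tool axis. I descend 83 mm and grip.

Call:
drive_tool(
  rows=[0,0,0.03,0,0,0,1,0,0,0.03,0,0,0,1,0,0,0.023,0,0,0,1,0,0,0,0,0,0,1,0,0,0,0,0,0,-1],
)

```text
time_s: 2.28
tool_pos: [0.6252, -0.3193, 0.199]
tool_rot: [179.9, -0.1, 18.1]
force: [0.6, -0.8, 0.9]
grip_width: 0.0828
grasp_force: 0.0
```

Call:
drive_tool(
  rows=[0,0,0,0,0,0,-1,0,0,0,0,0,0,-1,0,0,0,0,0,0,-1,0,0,0,0,0,0,-1,0,0,0,0,0,0,-1],
)

```text
time_s: 2.9
tool_pos: [0.6248, -0.3187, 0.1977]
tool_rot: [180.0, 0.0, 18.1]
force: [-0.1, 0.4, -0.2]
grip_width: 0.0349
grasp_force: 0.0
```

Call:
drive_tool(
  rows=[0,0,0,0,0,0,-1,0,0,0,0,0,0,-1,0,0,0,0,0,0,-1,0,0,-0.02,0,0,0,-1,0,0,-0.03,0,0,0,-1],
)

```text
time_s: 3.52
tool_pos: [0.6243, -0.3186, 0.2478]
tool_rot: [-179.9, 0.1, 18.1]
force: [1.3, 0.4, -2.3]
grip_width: 0.0292
grasp_force: 20.0
```

Call:
drive_tool(
  rows=[0.0095,-0.0463,-0.008,0,0,0,-1,0.0095,-0.0463,-0.008,0,0,0,-1,0.0095,-0.0463,-0.008,0,0,0,-1,0.0095,-0.0463,-0.008,0,0,0,-1,0.0095,-0.0463,0,0,0,0,-1],
)

```text
time_s: 4.15
tool_pos: [0.5982, -0.0824, 0.282]
tool_rot: [179.9, -0.2, 18.1]
force: [0.6, 0.9, -2.7]
grip_width: 0.0293
grasp_force: 20.0
```

Call:
drive_tool(
  rows=[0.0095,-0.0463,0,0,0,0,-1,0.0095,-0.0463,0,0,0,0,-1,0.0095,-0.0463,0,0,0,0,-1,0.0095,-0.0463,0,0,0,0,-1,0.0095,-0.0463,0,0,0,0,-1],
)

```text
time_s: 4.78
tool_pos: [0.5712, 0.1524, 0.2811]
tool_rot: [180.0, -0.1, 18.1]
force: [1.4, -0.3, -2.3]
grip_width: 0.0295
grasp_force: 20.0
```

Call:
drive_tool(
  rows=[0,0,0,0,0,0,-1,0,0,0,0,0,0,-1],
)

```text
time_s: 5.03
tool_pos: [0.5715, 0.1505, 0.2805]
tool_rot: [179.9, -0.0, 18.1]
force: [0.2, -1.3, -1.5]
grip_width: 0.0292
grasp_force: 20.0
```

Run:
```python
from cell import *
import cv2
o=get_obs();c=read_camera('wrist');print(o['time_s'],o['qpos'],o['tool_pos'],o['tool_rot'],o['grip_width'])
cv2.imwrite('pics/w2.png',c['color'])
```

```text
5.025 [  6.76565904  18.88138277 -28.5868516   99.45062367   9.99431955
  64.1475839  -96.794124  ] [0.57152483 0.15051295 0.28046054] [ 1.79923789e+02 -3.40250843e-02  1.81051197e+01] 0.02924155426401884
```

View pics/w2.png

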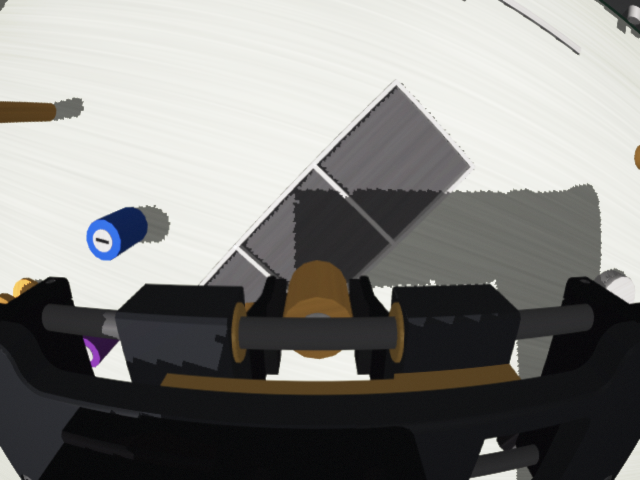

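The wrist view shows A held upright over the middle compartment. The last/middle divider, at (317,165)-(392,241), is where I expected it. Now I lower it and release with a partial opening.

Call:
drive_tool(
  rows=[0,0,0.03,0,0,0,-1,0,0,0.03,0,0,0,-1,0,0,0.012,0,0,0,-1,0,0,0.0075,0,0,0,-1,0,0,0,0,0,0,-1],
)

```text
time_s: 5.7
tool_pos: [0.5721, 0.1505, 0.2011]
tool_rot: [180.0, -0.1, 18.0]
force: [1.2, 0.2, -2.3]
grip_width: 0.0295
grasp_force: 20.0
```

Call:
drive_tool(
  rows=[0,0,0,0,0,0,0.2,0,0,0,0,0,0,0.2,0,0,0,0,0,0,0.2,0,0,0,0,0,0,0.2,0,0,0,0,0,0,0.2],
)

```text
time_s: 6.32
tool_pos: [0.5714, 0.1509, 0.2002]
tool_rot: [180.0, -0.0, 18.1]
force: [-0.8, -0.4, 0.6]
grip_width: 0.0518
grasp_force: 0.0
```

Call:
drive_tool(
  rows=[0,0,-0.02,0,0,0,0.2,0,0,-0.03,0,0,0,0.2,0,0,-0.03,0,0,0,0.2,0,0,0,0,0,0,1,0,0,0,0,0,0,1],
)

```text
time_s: 6.95
tool_pos: [0.5712, 0.1508, 0.2806]
tool_rot: [180.0, -0.0, 18.1]
force: [-0.2, 1.0, -0.0]
grip_width: 0.0649
grasp_force: 0.0
```

Call:
drive_tool(
  rows=[-0.0236,0.0394,0,0,0,0,1,-0.0236,0.0394,0,0,0,0,1,-0.0236,0.0394,0,0,0,0,1,-0.0236,0.0394,0,0,0,0,1,-0.0236,0.0394,0,0,0,0,1],
)

```text
time_s: 7.58
tool_pos: [0.5194, -0.0744, 0.2793]
tool_rot: [-180.0, 0.1, 18.1]
force: [-0.6, 0.3, -0.4]
grip_width: 0.0868
grasp_force: 0.0
```

Call:
drive_tool(
  rows=[-0.0236,0.0394,0,0,0,0,1,-0.0236,0.0394,0,0,0,0,1,-0.0236,0.0394,0,0,0,0,1,-0.0236,0.0394,0,0,0,0,1,-0.0236,0.0394,0,0,0,0,1],
)

```text
time_s: 8.2
tool_pos: [0.4685, -0.298, 0.2792]
tool_rot: [-179.9, 0.1, 18.1]
force: [1.1, 0.0, -0.5]
grip_width: 0.0871
grasp_force: 0.0
```

Call:
drive_tool(
  rows=[0,0,0,0,0,0,1,0,0,0,0,0,0,1],
)

```text
time_s: 8.45
tool_pos: [0.4692, -0.2962, 0.2793]
tool_rot: [-179.9, 0.0, 18.1]
force: [0.1, 0.1, -0.1]
grip_width: 0.0871
grasp_force: 0.0
```

Run:
```python
from cell import *
import cv2
from h import *
o=get_obs();c=read_camera('wrist');print(o['time_s'],o['tool_pos'],o['tool_rot'],o['grip_width'])
cv2.imwrite('pics/w3.png',c['color'])
t=read_camera('top');s=read_camera('scene');Bs=blobs(s['color'])
b=[near(blobs(t['color']),(233,210)),near(blobs(t['color']),(210,247))]
print(b,[onz(t,*x[:2],.027) for x in b])
cv2.imwrite('pics/s3.png',s['color'][180:400,250:550])
```

```text
8.45 [ 0.46924555 -0.29620574  0.2793134 ] [-1.79880917e+02  4.27228549e-02  1.80995962e+01] 0.08707820427711022
[(225.5408163265306, 208.69982993197277, 196.0), (208.93561532192336, 247.0969845150774, 204.5)] [array([0.5762996 , 0.15437812]), array([0.49998354, 0.18355139])]
```

View pics/w3.png

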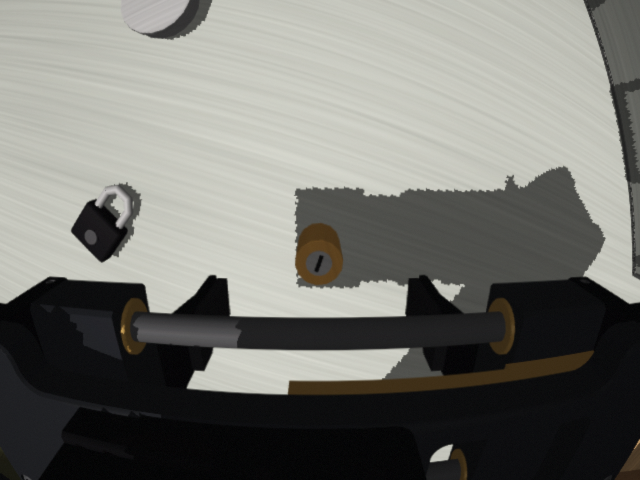

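View pics/s3.png

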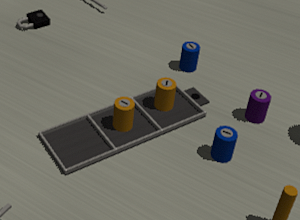

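The scene crop shows A standing upright in the middle compartment at (123,113) and the first cylinder untouched at (165,95). In the wrist view, B at (319,262) sits centred between the fingers. I descend and grip.

Call:
drive_tool(
  rows=[0,0,0.03,0,0,0,1,0,0,0.03,0,0,0,1,0,0,0.023,0,0,0,1,0,0,0,0,0,0,1,0,0,0,0,0,0,-1],
)

```text
time_s: 9.22
tool_pos: [0.4701, -0.2965, 0.1982]
tool_rot: [179.9, -0.1, 18.2]
force: [-0.8, 0.3, 0.2]
grip_width: 0.0825
grasp_force: 0.0
```

Call:
drive_tool(
  rows=[0,0,0,0,0,0,-1,0,0,0,0,0,0,-1,0,0,0,0,0,0,-1,0,0,0,0,0,0,-1,0,0,0,0,0,0,-1],
)

```text
time_s: 9.85
tool_pos: [0.4694, -0.2969, 0.1973]
tool_rot: [180.0, 0.0, 18.1]
force: [0.5, -0.6, -0.6]
grip_width: 0.035
grasp_force: 0.0
```

Call:
drive_tool(
  rows=[0,0,0,0,0,0,-1,0,0,0,0,0,0,-1,0,0,0,0,0,0,-1,0,0,-0.02,0,0,0,-1,0,0,-0.03,0,0,0,-1],
)

```text
time_s: 10.48
tool_pos: [0.4686, -0.2965, 0.2462]
tool_rot: [-179.8, 0.1, 18.1]
force: [1.3, -1.5, -1.8]
grip_width: 0.0295
grasp_force: 20.0
```

Call:
drive_tool(
  rows=[0.0293,-0.0339,-0.0083,0,0,0,-1,0.0293,-0.0339,-0.0083,0,0,0,-1,0.0293,-0.0339,-0.0083,0,0,0,-1,0.0293,-0.0339,-0.0083,0,0,0,-1,0.0293,-0.0339,0,0,0,0,-1],
)

```text
time_s: 11.1
tool_pos: [0.5565, -0.0891, 0.2808]
tool_rot: [180.0, -0.0, 18.1]
force: [0.1, -0.2, -2.2]
grip_width: 0.0296
grasp_force: 20.0
```

Call:
drive_tool(
  rows=[0.0293,-0.0339,0,0,0,0,-1,0.0293,-0.0339,0,0,0,0,-1,0.0293,-0.0339,0,0,0,0,-1,0.0293,-0.0339,0,0,0,0,-1,0.0293,-0.0339,0,0,0,0,-1],
)

```text
time_s: 11.72
tool_pos: [0.6429, 0.1174, 0.2797]
tool_rot: [180.0, 0.1, 18.1]
force: [0.7, -1.2, -2.1]
grip_width: 0.0297
grasp_force: 20.0
```

Call:
drive_tool(
  rows=[0,0,0,0,0,0,-1,0,0,0,0,0,0,-1],
)

```text
time_s: 11.98
tool_pos: [0.6424, 0.1159, 0.2795]
tool_rot: [180.0, 0.1, 18.1]
force: [-0.3, -1.0, -2.5]
grip_width: 0.0295
grasp_force: 20.0
```

Call:
drive_tool(
  rows=[0,0,0.03,0,0,0,-1,0,0,0.03,0,0,0,-1,0,0,0.012,0,0,0,-1,0,0,0.0068,0,0,0,-1,0,0,0,0,0,0,-1],
)

```text
time_s: 12.6
tool_pos: [0.6428, 0.116, 0.202]
tool_rot: [180.0, -0.0, 18.1]
force: [0.1, 0.9, -2.2]
grip_width: 0.0296
grasp_force: 20.0
```

Call:
drive_tool(
  rows=[0,0,0,0,0,0,0.2,0,0,0,0,0,0,0.2,0,0,0,0,0,0,0.2,0,0,0,0,0,0,0.2,0,0,0,0,0,0,0.2],
)

```text
time_s: 13.22
tool_pos: [0.6426, 0.1164, 0.2017]
tool_rot: [180.0, -0.0, 18.1]
force: [0.4, 0.1, 0.5]
grip_width: 0.0519
grasp_force: 0.0
```

Call:
drive_tool(
  rows=[0,0,-0.02,0,0,0,0.2,0,0,-0.03,0,0,0,0.2,0,0,-0.03,0,0,0,0.2,-0.02,0.04,-0.02,0,0,0,0.2,-0.02,0.04,-0.02,0,0,0,0.2],
)

```text
time_s: 13.85
tool_pos: [0.6294, 0.0277, 0.3242]
tool_rot: [180.0, -0.1, 18.2]
force: [-0.1, -0.7, -0.6]
grip_width: 0.0524
grasp_force: 0.0
```

Call:
drive_tool(
  rows=[-0.02,0.05,0,0,0,0,0.2,-0.02,0.05,0,0,0,0,0.2,-0.02,0.05,0,0,0,0,0.2,-0.02,0.05,0,0,0,0,0.2,0,0,0,0,0,0,0.2],
)

```text
time_s: 14.48
tool_pos: [0.6142, -0.1941, 0.323]
tool_rot: [179.8, 0.0, 17.5]
force: [-0.4, -0.5, 0.9]
grip_width: 0.0521
grasp_force: 0.0
```

Run:
```python
from cell import *
import cv2
s=read_camera('scene')['color'];t=read_camera('top')['color']
cv2.imwrite('pics/end.png',cv2.resize(cv2.hconcat([s[200:400,270:500],t[110:310,150:380]]),None,fx=1.7,fy=1.7));print(get_obs()['time_s'])
```

```text
14.575
```

View pics/end.png

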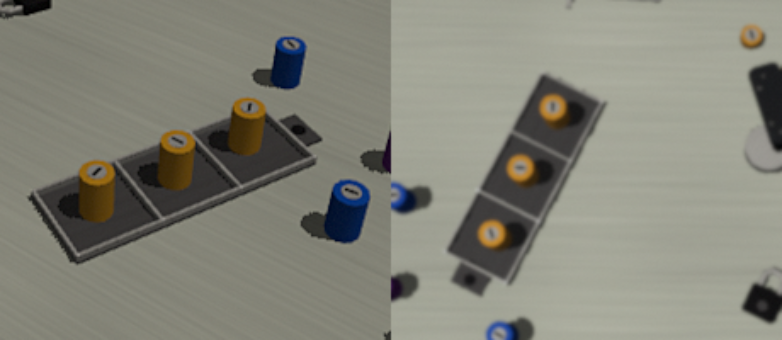

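Both views show one upright brass cylinder per compartment. In the left crop they are at (96,190), (176,158) and (247,125), and the arm is well clear.

```bash
python3 -c "from cell import *;print(sign_off())"
```

```text
the job is handed in; nothing more can be done
None
```

The job is handed in: the final pictures showed one brass cylinder upright in each tray compartment, middle filled before last, the first one untouched and the arm clear at about 14.6 s; `sign_off()` returned no verdict.

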